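Hang the wide-collared handpiece from its pocket into the sloping sprung hanger

TASK

Lift the wide-collared handpiece straight up out of its pocket in the wooden block by its knurled neck, and hang it in the sloping aluminium hanger: slide it in with its collar passing over the two lips, pushing the sprung stop back until the collar can drop behind the lips and lie flat on the plate, and let go. Leave the two other tools standing in the block, and do not disturb the things lying about.

Things in the scene. Friction and masses are not known exactly. Their poses are not given: they have to be found in the camera images.
- handpiece_mid (a point): The handpiece to hang: steel, 114 mm long, about 0.3 kg, the only tool with a wide collar. Point on its axis, half-way up; z runs along it from nose to neck. It stands upright in one of the block's three pockets (which one varies), 24 mm barrel down, its collar flush with the block's top, so only the neck can be gripped.
- neck (a point): Middle of the handpiece's knurled round neck, its only grip: 16 mm in diameter, 36 mm long, from 18 mm below to 18 mm above this point; 39 mm above the mid point, 96 mm above the nose. The collar's top face is 18 mm below this point. Axes as handpiece_mid.
- collar (a point): Centre of the underside of the handpiece's collar, on its axis, 13 mm above the mid point; the collar is 48 mm in diameter and 8 mm thick, and lies from this point upwards. Axes as handpiece_mid.
- foot (a point): Nose end (lower end) of the handpiece, on its axis, 70 mm below the collar's underside; the barrel is 24 mm in diameter, tapered over its first 12 mm. Axes as handpiece_mid.
- narrow_mid (a point): Another steel tool in the block, to be left there: the same as the handpiece but with a collar only 34 mm in diameter; its neck rises 36 mm above the block. Point half-way up its axis.
- ball_mid (a point): A third steel tool in the block, to be left there: collar 34 mm in diameter, short neck with a 28 mm ball on top, 117 mm long, rising 39 mm above the block. Point half-way up its axis.
- block_top (a point): Centre of the top face of the fixed walnut block: 80 mm (its x) by 205 mm (its y), 86 mm high. Three upright pockets along its y at -65, 0 and +65 mm: 26 mm in diameter, 70 mm deep below a counterbore 50 mm in diameter and 8 mm deep that takes the collar. The other tools stand in the neighbouring pockets; fingers have most room on the block's x sides.
- bay (a point): Point on the upper face of the fixed hanger's sloping plate, mid-slot, 135 mm above the table. z: plate normal, leaning 30 degrees from vertical towards the mouth (which opens roughly to the robot's left); x: along the slot, inwards and uphill; y: level, across. Plate 8 mm thick, x -32 to +72 mm, y +-63 mm. A clamped dark steel U-shaped saddle with two lips and a sprung stop lies on it.
- mouth (a point): Middle of the slot's open low end, 32 mm down-slope of bay (-x); axes as bay. The slot is 27 mm wide and ends 32 mm beyond bay; two flared horns reach 24 mm further out from this point and guide the barrel in. Under the plate, all between the posts (+-50 mm in y) is free for the barrel, down to a base 10 mm high.
- stop (a joint): Sprung stop of the saddle, 36 mm wide, top 17.5 mm over the plate: 0 free, solid end 0.0095 m; 3 N starts it, 8 N at the end. The saddle is clamped anywhere from s = 0 to 14 mm, not reported: feel for it. In bay's x its lips (5 mm high, both sides of the slot) end at s-21.5, the free stop's face is at s+17; at the solid end the 48 mm collar's centre is at s+2.5; it drops only beyond s-1.5.
- ringdish: White ceramic dish, 80 mm across, 28 mm high, loose bystander behind the block. Origin: centre of its underside.
- fluxjar: Amber jar, 48 mm in diameter, 55 mm high, loose bystander beside the hanger, beyond its stop. Origin: centre of its underside.
- sizer: Small steel cone on a foot, 36 mm in diameter, 75 mm high, loose bystander beside the hanger, beyond its stop. Origin: centre of its underside.
- hammer: Hammer, 220 mm long, lying loose, bystander. Origin: near the middle of its length, on its underside.
- driver: Screwdriver, 150 mm long, lying loose, bystander. Origin: near the middle of its length, on its underside.
- steelblock: Steel bench block 75 x 75 x 22 mm, loose bystander between block and hanger. Origin: centre of its underside.
- waxring: Blue wax ring, 26 mm in diameter, 12 mm high, lying loose, bystander. Origin: centre of its underside.
There are look-alikes about, which are no part of the job. Leave any blue, purple or yellow look-alike of the part that bears handpiece_mid alone.

How it is judged (in metres and radians):
On the way:
1. the handpiece is lifted upright, its nose clear above the block (z of foot in the frame of block_top above 0.002 m and angle between handpiece_mid's own z axis and vertical below 0.2 rad and horizontal distance between foot and block_top below 0.11 m), for 0.1 s.
At the end, for the whole second after the job is handed in: Released, the handpiece hangs at rest behind the lips: axis within 0.08 rad of the plate normal, collar underside within 2 mm of the plate face, centred within 4 mm across the slot and -6 to +18 mm of bay along it, holding the stop back by more than 3 mm (x of collar in the frame of bay between -0.006 and 0.018 m and y of collar in the frame of bay between -0.004 and 0.004 m and z of collar in the frame of bay between -0.002 and 0.002 m and angle between the z axis of handpiece_mid and the z axis of bay, either way round below 0.08 rad and value of joint stop above 0.003 m and linear speed of handpiece below 0.01 m/s); the robot touches nothing.
It fails at once if one of the two other tools in the block is moved more than 12 mm (distance of any of narrow_mid, ball_mid from where it was at the start of the episode above 0.012 m).
It fails at once if a thing lying about is moved more than 30 mm (distance of any of ringdish, fluxjar, sizer, hammer, driver, steelblock, waxring from where it was at the start of the episode above 0.03 m).
It also fails if it takes over 51 s, if anything falls off the work surface, if the arm or the gripper's body presses on something with over 40 N, if the wrist force passes 120 N, or if a joint passes its speed limit or range.

ROBOT

A 7-joint arm with a two-finger parallel gripper is mounted at the origin on the work surface. World frame = base frame: x ahead of the robot, y to its left, z up, the work surface at z = 0. Lengths are in mm, angles in rad, forces in N, time in s.
With the tool pointing down it reaches from about 425 to 800 mm from the base axis. Payload 8.3 kg.
Tool frame: the origin (TCP) lies between the finger pads; the fingertips stand 19 mm ahead of it and the grasp point (between the pads) is the TCP; z points along the fingers, y is the line along which they close (so a half turn about z gives the same grasp; the last joint's range is limited). The gripper opens to 85 mm and grips with 20 to 120 N. Pads are 22 mm wide; open, the fingers measure 114 mm over their backs; the gripper's body (76 mm by 85 mm) begins 54 mm behind the grasp point. The pads swing forward as they close: fully open they stand 13 mm farther back than shut.
Start: joints at [-1.34, 0.383, 0.016, 1.37, -0.006, 1.388, -0.046], TCP at [180.944, 598.217, 250.279] pointing down, gripper open.
Joint ranges: [-2.95, 2.95], [-0.25, 2.06], [-1.52, 1.56], [0.18, 2.33], [-1.44, 4.58], [0.02, 2.06], [-3.01, 3.01]. Speed limits (rad/s): [2.39, 2.39, 3.01, 3.01, 3.14, 3.14, 3.14].

INTERFACE

Orientations are given as a unit quaternion [w, x, y, z].
In Python, from cell import * gives the robot as it stands.
- The arm moves only by the shell command python3 -m pendant 'ROWS'. ROWS is JSON, one flat list of numbers, 5 for each row, row after row: the shift along the tool's x, y, z as a fraction of full scale, then the turn about the tool's z as a fraction of full scale, then the finger opening in mm, from 0 to 85.4. A call has 1 to 20 rows; each row shifts and turns the commanded pose from where the row before left it, along the tool's axes as they then stand; what a row does not reach is not made up. Full scale, the value 1, is 750 mm for a shift and 45 degrees for a turn. A row lasts 1/8 s, in which the tool goes at most 62.5 mm and 10.7 degrees, less where a joint would pass 70% of its speed; a pose out of reach is approached as far as the arm can. A call with a number of a shift or a turn outside -1 to 1 is refused whole. A call with a gripper value outside its range is refused whole. The fingers move at their own pace and stop on an object; the grip force is fixed at half the most. Time passes only in rows, so rows that do not move let the fingers close. It gives the time, the measured TCP pose, the force, the opening and the grip force at its end, in the units of the state.
- state(): the state, without advancing time (a new reading comes with each control period).
- get_image(name): name is "scene" or "top" or "wrist"; returns a dict with "img" (480x640x3 uint8, red, green, blue), "fx", "fy", "cx", "cy" (pixels), "R" (3x3) and "t" (3): a world point X has camera coordinates R X + t. Camera axes: x right, y down, z forward; pixel columns grow to the right and rows downward; lengths in mm; the calibration is good to about 2 mm. A picture is of the moment at which its call begins. There is no depth.
- job_done(): hands the job in; it is judged then, once.
Trained networks look in the newest picture that a camera, given by its name, has taken for a name from the list of things; names that differ only in an ending like _2 or _b are one class to them, and where a whole thing is asked for, a point or a joint stands for the part that bears it (a point fixed in the world has none). Each returns a list of dicts, best first, with "score" (0 to 1); they miss things now and then, are a little off and sometimes report something else, mostly with a low value. They report only what shows in the picture. A call takes as long as a camera call. They do not tell look-alikes from the thing itself.
- recognise(query, camera): "xy" ([column, row] in pixels, amid what is visible of it).
- regions_of(query, camera): "region" (480x640 bool, what is visible of it) and "xy" ([column, row] in pixels, amid what is visible of it).
The state is a dict: "t": time; "joint_positions": joint angles; "qd": joint speeds; "tau": joint torques, N m; "position": TCP position; "tool_rot": TCP orientation; "ft_force": force on the tool from outside, world axes, zero at the start; "ft_torque": the same for the moment, N m; "gripper_width": finger opening in mm; "gripper_force": force on a finger pad.
Only numpy, scipy, OpenCV 4.12 (cv2) and the standard library are available. Lean on these libraries where they do the work, as an engineer would, in place of code of your own. Each camera call takes 0.05 s, during which the arm holds its last target. There are 200 camera calls.

## Working session

There is one attempt and no reset: what is moved stays moved. The work goes in short steps, Python scripts to look and compute and a shell command to move; the robot and the scene stay as the last step left them, time stands still between calls to the robot, and variables do not carry over. Pictures are saved under pics/ and viewed, at most 10 in all, crops included, and the job is handed in when it is done.

```bash
mkdir -p pics; ls
cat > h.py <<'E'
from cell import *
import numpy as np, cv2
from scipy.spatial.transform import Rotation as Ro
C={}
def cam(n):
    c=get_image(n); C[n]=c; return c
def ray(c,uv):
    d=np.array([(uv[0]-c['cx'])/c['fx'],(uv[1]-c['cy'])/c['fy'],1.]); R=np.array(c['R']);t=np.array(c['t'])
    o=-R.T@t; d=R.T@d; return o,d/np.linalg.norm(d)
def atz(c,uv,z):
    o,d=ray(c,uv); return o+d*(z-o[2])/d[2]
def proj(c,X):
    p=np.array(c['R'])@np.array(X).T.reshape(3,-1)+np.array(c['t']).reshape(3,1); return np.array([c['fx']*p[0]/p[2]+c['cx'],c['fy']*p[1]/p[2]+c['cy']]).T
E
python3 - <<'E'
from h import *
s=state(); print(s)
for n in ['scene','top']:
    c=cam(n); cv2.imwrite(f'pics/{n}0.png',c['img'][:,:,::-1]); print(n,c['fx'],np.round(-np.array(c['R']).T@c['t']))
    for q in ['handpiece_mid','narrow_mid','ball_mid','stop','ringdish','fluxjar','sizer','steelblock','waxring']:
        print(q,[(np.round(r['xy']).tolist(),round(r['score'],2)) for r in recognise(q,n)][:3])
E
```

```text
pics
{'t': 0.0, 'joint_positions': array([-1.33992937,  0.38427605,  0.01635147,  1.37115407, -0.00628096,
        1.38820026, -0.0465008 ]), 'qd': array([ 0.00049698, -0.00023189,  0.00027326,  0.00115901,  0.00147376,
       -0.0012275 , -0.00167587]), 'tau': array([ 9.31396085e-05, -6.27595210e+01,  8.44775308e-01, -3.71824157e+01,
        1.68071495e-02,  1.41711632e-02, -4.68845784e-06]), 'position': array([180.79878497, 597.79158663, 249.25507545]), 'tool_rot': array([-1.21706212e-04,  1.46312636e-01,  9.89237901e-01, -9.86655759e-04]), 'ft_force': array([ 0.16787396, -0.03623755,  0.33242919]), 'ft_torque': array([ 0.01728284,  0.00259927, -0.04182511]), 'gripper_force': 0.0, 'gripper_width': 85.55196704853952}
scene 610.5324511927217 [1297.  110.  973.]
handpiece_mid [([413.0, 216.0], 0.79), ([402.0, 247.0], 0.64), ([496.0, 289.0], 0.64)]
narrow_mid [([366.0, 245.0], 0.51), ([325.0, 230.0], 0.51)]
ball_mid [([439.0, 251.0], 0.89)]
stop [([214.0, 193.0], 0.65)]
ringdish [([366.0, 318.0], 0.9)]
fluxjar [([218.0, 213.0], 0.69)]
sizer []
steelblock [([324.0, 231.0], 0.69)]
waxring [([317.0, 345.0], 0.66), ([403.0, 248.0], 0.58)]
top 601.5463183878322 [ 425.   29. 1298.]
handpiece_mid [([221.0, 207.0], 0.95), ([286.0, 309.0], 0.79), ([260.0, 254.0], 0.78)]
narrow_mid [([290.0, 255.0], 0.54)]
ball_mid [([224.0, 258.0], 0.61)]
stop [([444.0, 270.0], 0.48)]
ringdish [([291.0, 204.0], 0.55)]
fluxjar [([452.0, 320.0], 0.85)]
sizer [([421.0, 322.0], 0.68), ([338.0, 306.0], 0.45)]
steelblock [([338.0, 304.0], 0.74)]
waxring [([328.0, 180.0], 0.59)]
```

View pics/scene0.png

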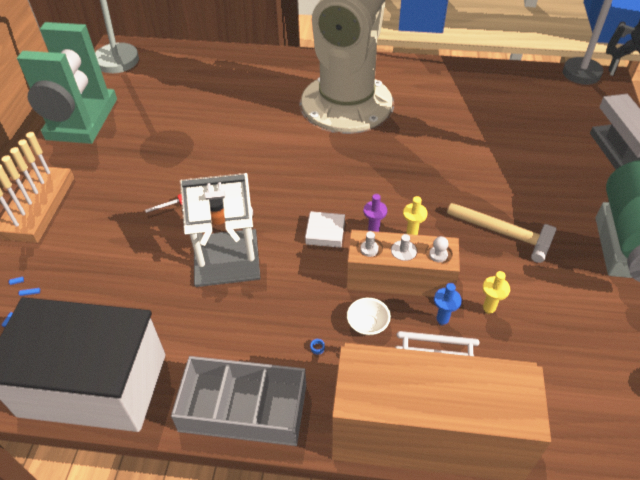

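View pics/top0.png

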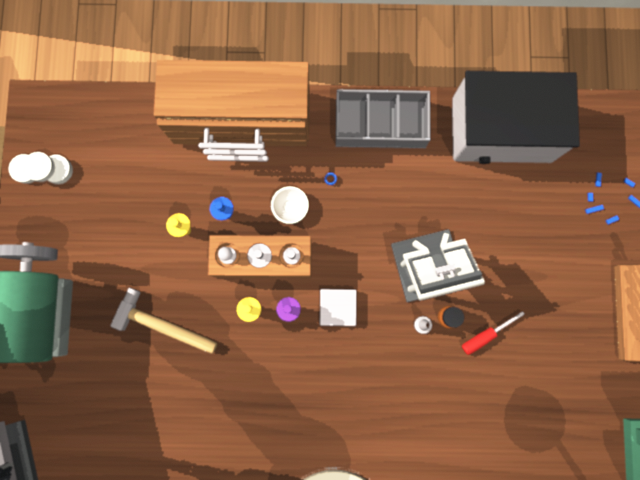

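Run:
```python
from h import *
a=cv2.imread('pics/top0.png')[220:340,380:500]; b=cv2.imread('pics/scene0.png')[160:290,170:270]; d=cv2.imread('pics/top0.png')[195:325,165:345]
R=lambda x,s:cv2.resize(x,None,fx=s,fy=s,interpolation=cv2.INTER_CUBIC)
o=np.zeros((600,800,3),np.uint8)
x=R(a,3.3);o[:x.shape[0],:x.shape[1]]=x   # origin 380,220
x=R(b,3.3);o[:x.shape[0],400:400+x.shape[1]]=x
cv2.imwrite('pics/c1.png',o)
T=cam('top');S=cam('scene')
from scipy.optimize import least_squares
def tri(a,b):
    o1,d1=ray(T,a);o2,d2=ray(S,b); A=np.stack([d1,-d2],1); k=np.linalg.lstsq(A,o2-o1,rcond=None)[0]; p,q=o1+k[0]*d1,o2+k[1]*d2; return (p+q)/2,np.linalg.norm(p-q)
for n,a,b in [('hp',(260,254),(403,247)),('nar',(290,255),(370,244)),('ball',(226,256),(439,248))]: print(n,tri(a,b))
for uv in [(209,236),(310,236),(310,276),(209,276)]: print(atz(T,uv,86))
for r in regions_of('handpiece_mid','top'): print(np.round(r['xy']),r['score'],r['region'].sum(),atz(T,r['xy'],86))
```

```text
hp (array([552.68213769, 158.69415233,  96.05495368]), np.float64(0.9428686080313641))
nar (array([551.83624619,  97.67267849,  95.34551035]), np.float64(0.5727702493398519))
ball (array([547.44148922, 226.05263918,  96.34362633]), np.float64(0.4625174505394825))
[588.73727777 264.1471888   86.        ]
[592.35705522  58.79218862  86.        ]
[510.96255874  57.11815365  86.        ]
[507.40019543 260.63962049  86.        ]
[287. 308.] 0.81 430 [446.68184554 101.844289    86.        ]
[220. 207.] 0.78 420 [648.61597452 244.00230117  86.        ]
[261. 255.] 0.65 440 [551.77650396 156.80733169  86.        ]
[248. 308.] 0.64 449 [443.92185088 180.43566122  86.        ]
[179. 223.] 0.6 442 [614.59995163 327.27727668  86.        ]
[447. 270.] 0.42 2991 [ 527.31892211 -219.26173607   86.        ]
```

View pics/c1.png

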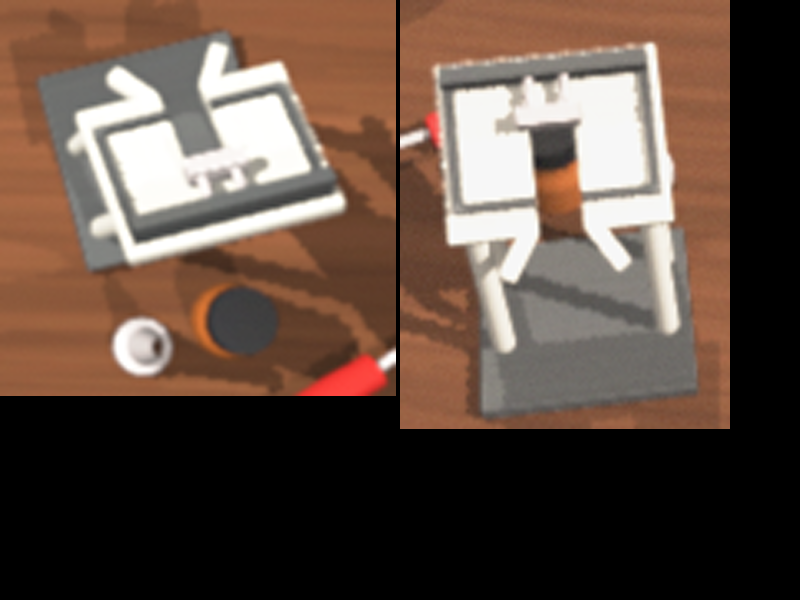

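```bash
cat >> h.py <<'E'
def bayR(yaw):
    # x inward & uphill, z leans towards mouth
    xh=np.array([np.cos(yaw),np.sin(yaw),0]);c,s=np.cos(np.pi/6),np.sin(np.pi/6)
    x=c*xh+s*np.array([0,0,1]); z=-s*xh+c*np.array([0,0,1]); return np.stack([x,np.cross(z,x),z],1)
E
python3 - <<'E'
from h import *
from scipy.optimize import least_squares
T=cam('top');S=cam('scene')
P=np.array([[-32,-63,0],[-32,63,0],[72,63,0],[72,-63,0]])
t=np.array([[77,115],[283,65],[345,205],[130,265]])/3.3+[380,220]
s=np.array([[672,208],[447,232],[435,68],[655,45]])-[400,0]; s=s/3.3+[170,160]
def f(p,z=None):
    W=(bayR(p[2])@P.T).T+[p[0],p[1],p[3] if len(p)>3 else 135]
    return np.r_[(proj(T,W)-t).ravel(),(proj(S,W)-s).ravel()]
for p0 in ([530,-220,3.4],[530,-220,3.4,135]):
    r=least_squares(f,p0,loss='soft_l1'); print(r.x,np.degrees(r.x[2])); print(np.round(f(r.x),1))
r=least_squares(f,[530,-220,3.4]).x
o=[]
for n,c in (('t',T),('s',S)):
    im=c['img'][:,:,::-1].copy(); im=cv2.resize(im,None,fx=4,fy=4,interpolation=cv2.INTER_CUBIC)
    for b in (P,[[-32,-13.5,0],[32,-13.5,0],[32,13.5,0],[-32,13.5,0]],[[-56,-5,0],[-56,5,0],[-54,0,0]]):
        W=(bayR(r[2])@np.array(b).T).T+[r[0],r[1],135]
        cv2.polylines(im,[np.int32(proj(c,W)*4+1.5)],True,(0,0,255),1)
    u=np.int32(proj(c,[r[0],r[1],135])[0]*4); o.append(im[u[1]-250:u[1]+250,u[0]-200:u[0]+200])
cv2.imwrite('pics/c2.png',np.hstack(o))
E
```

```text
[ 541.81373116 -194.24286378    3.40327228] 194.99313806833868
[-0.3  0.6 -1.2  0.5 -0.4  0.7 -0.1 -1.1 -0.5  2.5  0.2  2.5 -0.8 -1.3
 -0.9 -1. ]
[ 541.8636181  -193.78271627    3.40255373  137.67231958] 194.9519682957781
[-0.3  0.4 -1.1  0.3 -0.3  0.6 -0.2 -1.2 -0.4  1.6  0.1  1.5 -0.8 -2.3
 -0.8 -2. ]
```

View pics/c2.png

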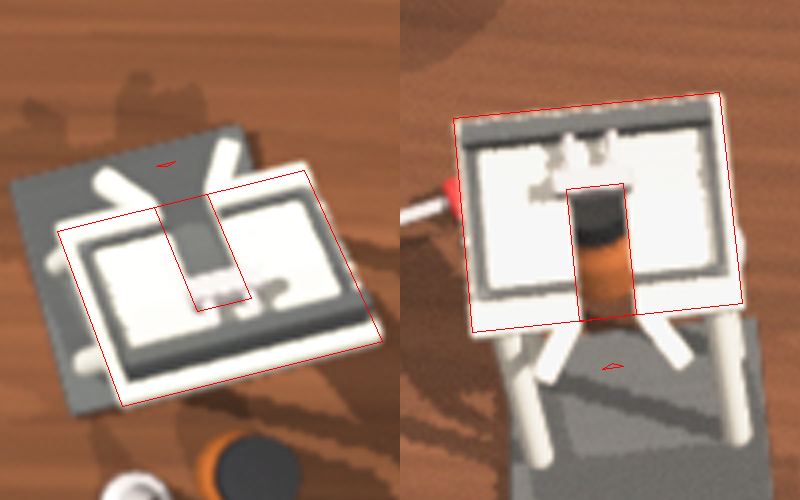

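```bash
python3 -m pendant '[-0.0495,-0.032,0,0,60,-0.0495,-0.032,0,0,60,-0.0495,-0.032,0,0,60,-0.0495,-0.032,0,0,60,-0.0495,-0.032,0,0,60,-0.0495,-0.032,0,0,60,-0.0495,-0.032,0,0,60,-0.0495,-0.032,0,0,60,-0.0495,-0.032,0,0,60,-0.0495,-0.032,0,0,60,-0.0495,-0.032,0,0,60,-0.0495,-0.032,0,0,60,-0.0495,-0.032,0,0,60,0,0,0,0,60]'; python3 -m pendant '[0,0,0,0.2,60,0,0,0,0.2,60,0,0,0,0.2,60,0,0,0,0.2,60,0,0,0,0.2,60,0,0,0,0.2,60,0,0,0,0.2,60,0,0,0,0.2,60,0,0,0,0,60]'
python3 - <<'E'
from h import *
s=state();print(s['t'],s['position'],s['joint_positions'].round(2),Ro.from_quat(np.roll(s['tool_rot'],-1)).as_matrix().round(3))
c=cam('wrist');cv2.imwrite('pics/w1.png',c['img'][:,:,::-1])
for q in ['handpiece_mid','narrow_mid','ball_mid']:
  for r in recognise(q,'wrist'): print(q,r,atz(c,r['xy'],86))
E
```

```text
t: 3.0
position: [554.5, 155.4, 250.3]
tool_rot: [0.001, 0.15, 0.989, -0.001]
ft_force: [-0.6, 1.0, 0.3]
gripper_width: 59.9
gripper_force: 0.0
t: 4.12
position: [552.1, 160.9, 250.3]
tool_rot: [-0.0, 0.699, 0.715, 0.0]
ft_force: [0.6, 0.6, -0.1]
gripper_width: 60.2
gripper_force: 0.0
4.125 [552.06219789 160.93018393 250.25100576] [-0.77  0.3   0.55  1.53 -0.16  1.35 -0.19] [[-0.023  1.    -0.   ]
 [ 1.     0.023  0.   ]
 [ 0.    -0.    -1.   ]]
handpiece_mid {'xy': [207.7, 282.4], 'score': 0.89} [449.76702378 109.38335425  86.        ]
handpiece_mid {'xy': [398.4, 19.9], 'score': 0.88} [606.84664783 323.87062394  86.        ]
handpiece_mid {'xy': [197.8, 199.5], 'score': 0.79} [446.22627423 185.08538446  86.        ]
handpiece_mid {'xy': [318.5, 225.1], 'score': 0.65} [549.85465688 165.00434906  86.        ]
handpiece_mid {'xy': [436.1, 132.7], 'score': 0.64} [644.0416552  243.87226149  86.        ]
narrow_mid {'xy': [318.6, 295.1], 'score': 0.64} [551.24030861  99.07323251  86.        ]
ball_mid {'xy': [321.0, 152.2], 'score': 0.96} [550.71283685 226.47606526  86.        ]
```

View pics/w1.png

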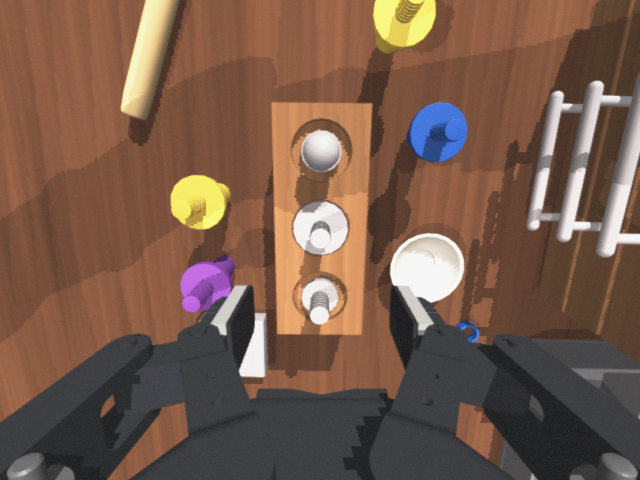

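Run:
```python
from h import *
c=cam('wrist')
for uv,z in [((320,228),86),((320,240),122),((321,151),111),((319,316),122),((272,102),86),((372,103),86),((363,334),86),((277,334),86)]: print(uv,atz(c,uv,z).round(1))
g=cv2.cvtColor(c['img'],cv2.COLOR_RGB2GRAY);
```

```text
(320, 228) [551.6 161.7  86. ]
(320, 240) [551.8 160.2 122. ]
(321, 151) [551.  226.6 111. ]
(319, 316) [552.3  95.6 122. ]
(272, 102) [511.2 263.4  86. ]
(372, 103) [590.8 264.5  86. ]
(363, 334) [594.8  59.2  86. ]
(277, 334) [512.8  57.4  86. ]
```

```bash
python3 -m pendant '[0,0,0.045,0,60,0,0,0.045,0,60,0,0,0.045,0,60,0,0,0.03,0,60,0,0,0.0165,0,60,0,0,0,0,60,0,0,0,0,40,0,0,0,0,20,0,0,0,0,10,0,0,0,0,10,0,0,0,0,10,0,0,0,0,10]'
```

```text
t: 5.88
position: [552.1, 160.0, 115.0]
tool_rot: [-0.0, 0.7, 0.714, -0.0]
ft_force: [-4.2, -0.7, 5.7]
gripper_width: 14.2
gripper_force: 58.4
```

```bash
python3 -m pendant '[0,0,-0.01,0,10,0,0,-0.03,0,10,0,0,-0.03,0,10,0,0,-0.03,0,10,0,0,-0.03,0,10,0,0,-0.02,0,10,0,0,0,0,10,0,0,0,0,10]'
python3 - <<'E'
from h import *
s=state();print(s['position'],s['joint_positions'].round(2),s['ft_force'],s['ft_torque'])
c=cam('scene');im=cv2.resize(c['img'][130:290,340:500,::-1],None,fx=3.5,fy=3.5,interpolation=cv2.INTER_CUBIC);cv2.imwrite('pics/s2.png',im)
E
```

```text
t: 6.88
position: [552.1, 159.8, 225.7]
tool_rot: [-0.0, 0.7, 0.714, -0.001]
ft_force: [-0.0, 0.4, -4.2]
gripper_width: 14.2
gripper_force: 58.8
[552.07291208 159.76609056 225.66943504] [-0.77  0.31  0.54  1.57 -0.17  1.31 -0.18] [-0.0337699   0.43785621 -4.15886828] [-7.05742795e-03  8.20367583e-06  8.26770520e-03]
```

View pics/s2.png

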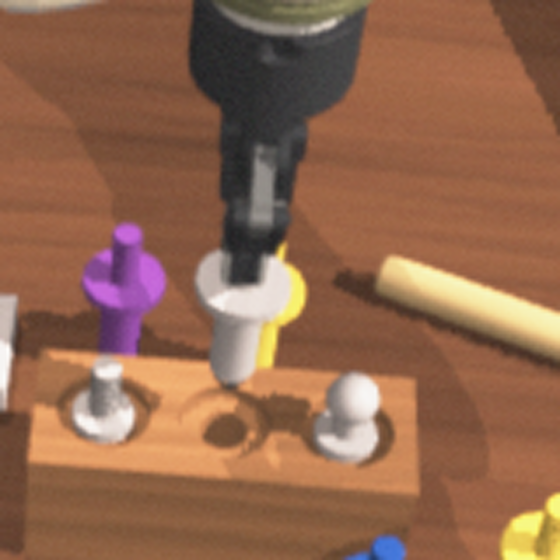

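```bash
python3 -m pendant '[0,0,-0.034,0,10,-0.0374,0.006,0,0,10,-0.0374,0.006,0,0,10,-0.0374,0.006,0,0,10,-0.0374,0.006,0,0,10,-0.0374,0.006,0,0,10,-0.0374,0.006,0,0,10,-0.0374,0.006,0,0,10,-0.0374,0.006,0,0,10,-0.0374,0.006,0,0,10,-0.0374,0.006,0,0,10,-0.0374,0.006,0,0,10,-0.0374,0.006,0,0,10,0,0,0,0,10]'; python3 -m pendant '[0,0,0,0.212,10,0,0,0,0.212,10,0,0,0,0.212,10,0,0,0,0.212,10,0,0,0,0.212,10,0,0,0,0.212,10,0,0,0,0.212,10,0,0,0,0.212,10,0,0,0,0,10,0,0,0,0,10]'
cat >> h.py <<'E'
B=np.array([541.8,-194.2,135.]);RB=bayR(np.radians(195))
def st():
    s=state();M=Ro.from_quat(np.roll(s['tool_rot'],-1)).as_matrix();p=np.array(s['position'])
    print('t',s['t'],'p',p.round(1),'bay',(RB.T@(p-B)).round(1),'F bay',(RB.T@np.array(s['ft_force'])).round(1),'yaw y',np.degrees(np.arctan2(M[1,1],M[0,1])).round(1),'M bay',(RB.T@np.array(s['ft_torque'])).round(2))
    return s,M,p
def to(x,y,z):
    s,M,p=st(); d=M.T@(RB@np.array([x,y,z])+B-p); print('tool shift /750',(d/750).round(4),d.round(1))
E
python3 - <<'E'
from h import *
s,M,p=st();print(s['joint_positions'].round(2))
# waypoint: u=-75, TCP z 160
h=np.array([-.966,-.259,0])
for u,z in ((-75,170),(-35,190)):
    w=B-[0,0,135]+u*h+[0,0,z]; print(w, RB.T@(w-B),(M.T@(w-p)/750).round(4))
c=cam('wrist');cv2.imwrite('pics/w2.png',c['img'][:,:,::-1])
E
```

```text
t: 8.68
position: [612.4, -178.9, 250.9]
tool_rot: [-0.0, 0.702, 0.713, -0.001]
ft_force: [-0.3, 0.1, -3.6]
gripper_width: 14.2
gripper_force: 59.0
t: 9.93
position: [613.4, -175.0, 251.7]
tool_rot: [-0.0, 0.991, 0.131, -0.0]
ft_force: [0.1, -0.0, -3.7]
gripper_width: 14.0
gripper_force: 59.1
t 9.925 p [ 613.4 -175.   251.7] bay [-5.900e+00 -1.000e-01  1.381e+02] F bay [-1.9  0.1 -3.2] yaw y -74.9 M bay [ 0.02 -0.02  0.01]
[-0.38  0.55  0.94  1.36 -0.44  1.45 -0.77]
[ 614.25  -174.775  170.   ] [-4.74596008e+01 -1.16693580e-02  6.78153322e+01] [1.200e-03 1.000e-04 1.089e-01]
[ 575.61  -185.135  190.   ] [-2.81448039e+00 -5.44570039e-03  6.51334706e+01] [-0.0522  0.      0.0823]
```

View pics/w2.png

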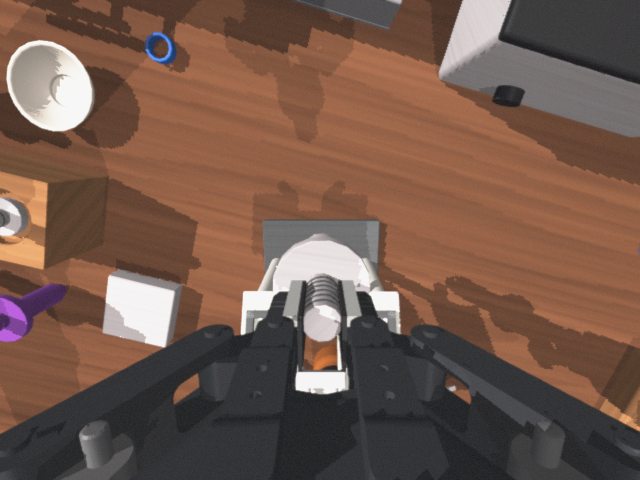

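```bash
python3 -m pendant '[0.001,0,0.04,0,10,0,0,0.04,0,10,0,0,0.03,0,10,0,0,0.012,0,10,0,0,0,0,10,0,0,0,0,10]'; python3 -m pendant '[-0.009,0,-0.005,0,10,-0.009,0,-0.005,0,10,-0.009,0,-0.005,0,10,-0.009,0,-0.005,0,10,-0.009,0,-0.005,0,10,-0.009,0,-0.005,0,10,0,0,0,0,10,0,0,0,0,10]'
python3 - <<'E'
from h import *
to(-3,0,52)
c=cam('scene');im=cv2.resize(c['img'][130:290,140:300,::-1],None,fx=3.5,fy=3.5,interpolation=cv2.INTER_CUBIC);cv2.imwrite('pics/s3.png',im)
E
```

```text
t: 10.72
position: [614.7, -175.7, 161.9]
tool_rot: [0.0, 0.992, 0.129, 0.001]
ft_force: [1.2, 0.1, -3.6]
gripper_width: 14.0
gripper_force: 59.1
t: 11.72
position: [575.2, -185.5, 183.1]
tool_rot: [-0.0, 0.992, 0.129, 0.0]
ft_force: [0.3, 0.6, -3.9]
gripper_width: 14.4
gripper_force: 59.0
t 11.725 p [ 575.2 -185.5  183.1] bay [-5.8  0.2 58.9] F bay [-2.3 -0.5 -3.1] yaw y -75.1 M bay [-0.04 -0.03  0.01]
tool shift /750 [-0.0078 -0.0003  0.0061] [-5.9 -0.2  4.6]
```

```bash
python3 -m pendant '[-0.004,0,0.003,0,10,-0.004,0,0.003,0,10,0,0,0,0,10]'; python3 -m pendant '[-0.0013,0,0.0023,0,10,-0.0013,0,0.0023,0,10,0,0,0,0,10]';python3 -m pendant '[-0.0013,0,0.0023,0,10,-0.0013,0,0.0023,0,10,0,0,0,0,10]'
python3 - <<'E'
from h import *
st()
E
```

```text
t: 12.15
position: [568.7, -187.5, 178.3]
tool_rot: [-0.0, 0.992, 0.129, -0.0]
ft_force: [0.1, -0.1, -3.1]
gripper_width: 14.3
gripper_force: 59.0
t: 12.52
position: [567.1, -187.8, 175.0]
tool_rot: [-0.0, 0.992, 0.129, -0.0]
ft_force: [0.1, 0.3, -3.7]
gripper_width: 14.1
gripper_force: 59.0
t: 12.9
position: [565.2, -188.3, 171.6]
tool_rot: [-0.0, 0.992, 0.129, -0.0]
ft_force: [0.1, -0.2, -3.6]
gripper_width: 14.3
gripper_force: 59.0
t 12.9 p [ 565.2 -188.3  171.6] bay [-2.6  0.4 43.7] F bay [-1.8  0.3 -3.1] yaw y -75.2 M bay [ 0.01 -0.02 -0.02]
```

```bash
python3 -m pendant '[-0.0013,0,0.0023,0,10,0,0,0,0,10,0,0,0,0,10]'; python3 -m pendant '[-0.0013,0,0.0023,0,10,0,0,0,0,10,0,0,0,0,10]'
python3 - <<'E'
from h import *
st()
c=cam('scene');im=cv2.resize(c['img'][130:290,140:300,::-1],None,fx=3.5,fy=3.5,interpolation=cv2.INTER_CUBIC);cv2.imwrite('pics/s3.png',im)
E
```

```text
t: 13.28
position: [565.0, -188.5, 170.5]
tool_rot: [0.0, 0.992, 0.129, 0.001]
ft_force: [1.2, 1.9, 0.1]
gripper_width: 14.0
gripper_force: 59.7
t: 13.65
position: [565.1, -188.5, 170.1]
tool_rot: [0.0, 0.992, 0.13, 0.002]
ft_force: [1.3, 4.0, 9.7]
gripper_width: 14.0
gripper_force: 60.8
t 13.65 p [ 565.1 -188.5  170.1] bay [-3.2  0.5 42.4] F bay [ 2.9 -3.6  9.5] yaw y -75.1 M bay [-0.58  0.38  0.22]
```

View pics/s3.png

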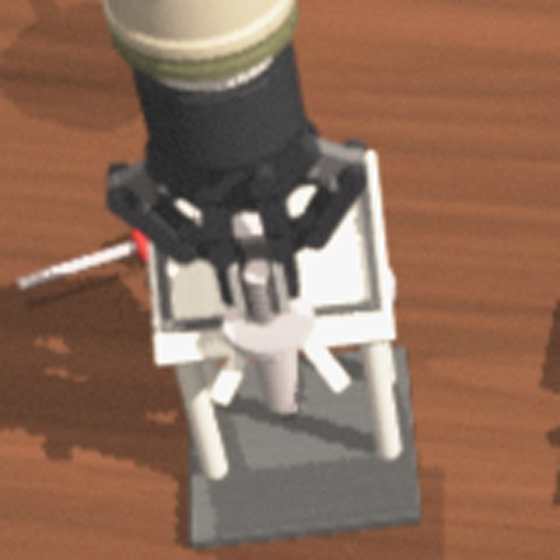

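```bash
python3 -m pendant '[0,-0.0007,-0.02,0,10,0,0,-0.035,0,10,0,0,-0.035,0,10,0,0,-0.035,0,10,0,0,-0.035,0,10,0,0,-0.033,0,10,-0.03,0,0,0,10,-0.03,0,0,0,10,-0.03,0,0,0,10,-0.03,0,0,0,10,-0.03,0,0,0,10,0,0,0,0,10,0,0,0,0,10]'
python3 - <<'E'
from h import *
s,M,p=st(); u=(p-B)[:2]@np.array([-.966,-.259]); print('u',u,'to u=90,Z=239:',(u-90)/750,(p[2]-239)/750)
E
```

```text
t: 15.32
position: [454.8, -216.8, 313.2]
tool_rot: [-0.0, 0.992, 0.129, 0.0]
ft_force: [1.3, -1.1, -3.0]
gripper_width: 14.3
gripper_force: 59.3
t 15.325 p [ 454.8 -216.8  313.2] bay [167.   -0.7 109.4] F bay [-2.4  1.4 -2.1] yaw y -75.1 M bay [-0.01  0.03  0.03]
u 89.92539396006194 to u=90,Z=239: -9.947471991741471e-05 0.09890769665561795
```

```bash
python3 -m pendant '[0,0,0.035,0,10,0,0,0.035,0,10,0,0,0.029,0,10,0,0,0,0,10]'; python3 -m pendant '[0.01,0,0,0,10,0.01,0,0,0,10,0.01,0,0,0,10,0.005,0,0,0,10,0,0,0,0,10]'
python3 - <<'E'
from h import *
s,M,p=st(); u=(p-B)[:2]@np.array([-.966,-.259]); print('u',u,'to u=37',(u-37)/750)
E
```

```text
t: 15.82
position: [454.2, -216.4, 237.4]
tool_rot: [-0.0, 0.992, 0.129, -0.002]
ft_force: [-0.6, 0.8, -3.6]
gripper_width: 14.1
gripper_force: 59.1
t: 16.45
position: [479.7, -210.8, 239.1]
tool_rot: [0.0, 0.992, 0.129, -0.001]
ft_force: [-5.7, -0.2, -2.4]
gripper_width: 14.0
gripper_force: 59.1
t 16.45 p [ 479.7 -210.8  239.1] bay [107.7  -0.   58. ] F bay [ 3.6 -1.3 -4.9] yaw y -75.2 M bay [-0.18 -1.47  0.12]
u 64.29862546138756 to u=37 0.03639816728185008
```

```bash
python3 -m pendant '[0.01,0,0,0,10,0.01,0,0,0,10,0.01,0,0,0,10,0.007,0,0,0,10,0,0,0,0,10]'
python3 - <<'E'
from h import *
s,M,p=st(); u=(p-B)[:2]@np.array([-.966,-.259]); print('u',u,'to u=37',(u-37)/750)
c=cam('scene');cv2.imwrite('pics/s4.png',cv2.resize(c['img'][90:250,140:300,::-1],None,fx=3.5,fy=3.5,interpolation=cv2.INTER_CUBIC))
E
```

```text
t: 17.08
position: [506.2, -203.7, 238.7]
tool_rot: [0.0, 0.992, 0.129, -0.002]
ft_force: [-5.9, -1.3, -2.6]
gripper_width: 13.9
gripper_force: 58.6
t 17.075 p [ 506.2 -203.7  238.7] bay [83.7 -0.  71.4] F bay [ 3.9 -0.3 -5.2] yaw y -75.2 M bay [-0.17 -1.7   0.07]
u 36.82637022553136 to u=37 -0.0002315063659581824
```

View pics/s4.png

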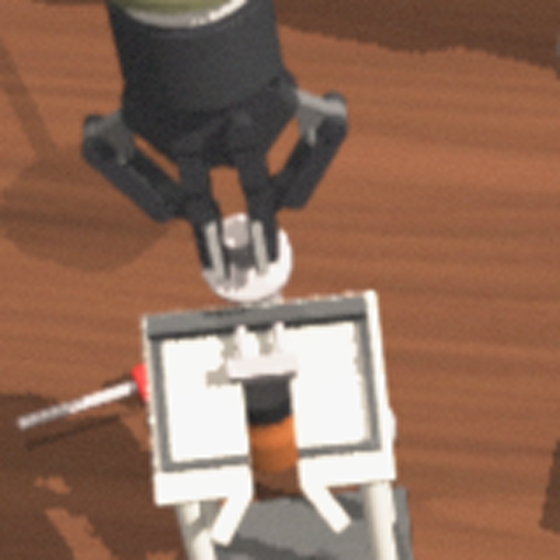

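```bash
python3 -m pendant '[0,0,-0.03,0,10,0,0,-0.04,0,10,0,0,-0.037,0,10,0.031,0,0.0178,0,10,0.031,0,0.0178,0,10,0.031,0,0.0178,0,10,0.031,0,0.0178,0,10,0.031,0,0.0178,0,10,0.031,0,0.0178,0,10,0.031,0,0.0178,0,10,0.031,0,0.0178,0,10,0,0,0,0,10,0,0,0,0,10]'
python3 - <<'E'
from h import *
to(-90,0,44)
E
```

```text
t: 18.75
position: [686.8, -155.7, 212.3]
tool_rot: [0.0, 0.992, 0.129, -0.0]
ft_force: [-0.4, -0.4, -4.4]
gripper_width: 14.1
gripper_force: 59.0
t 18.75 p [ 686.8 -155.7  212.3] bay [-91.3   0.4 142. ] F bay [-1.8  0.2 -4.1] yaw y -75.1 M bay [0.06 0.07 0.  ]
tool shift /750 [-0.0668 -0.0004  0.1123] [-50.1  -0.3  84.3]
```

```bash
python3 -m pendant '[-0.0134,-0.0006,0.0224,0,10,-0.0134,0,0.0224,0,10,-0.0134,0,0.0224,0,10,-0.0134,0,0.0224,0,10,-0.0132,0,0.022,0,10,0,0,0,0,10]'; python3 -m pendant '[-0.01,0,-0.0058,0,10,-0.01,0,-0.0058,0,10,-0.01,0,-0.0058,0,10,-0.01,0,-0.0058,0,10,-0.01,0,-0.0058,0,10,-0.01,0,-0.0058,0,10,-0.01,0,-0.0058,0,10,0,0,0,0,10]';  python3 - <<'E'
from h import *
to(-12,0,44)
E
```

```text
t: 19.5
position: [636.9, -168.4, 128.5]
tool_rot: [-0.0, 0.992, 0.128, -0.001]
ft_force: [0.4, 0.3, -1.9]
gripper_width: 14.2
gripper_force: 59.0
t: 20.5
position: [588.2, -180.7, 159.8]
tool_rot: [-0.0, 0.992, 0.13, 0.001]
ft_force: [4.3, 3.1, -2.5]
gripper_width: 14.0
gripper_force: 59.1
t 20.5 p [ 588.2 -180.7  159.8] bay [-29.4  -1.   45.7] F bay [-5.6 -1.9  0.3] yaw y -75.1 M bay [-0.19  1.03  0.08]
tool shift /750 [-0.0212  0.0014 -0.0098] [-15.9   1.1  -7.3]
```

```bash
python3 -m pendant '[0,-0.0008,-0.0015,0,10,0,0,0,0,10]'; python3 -m pendant '[-0.006,0,-0.0035,0,10,0,0,0,0,10]';  python3 - <<'E'
from h import *
st();st()
E
```

```text
t: 20.75
position: [587.4, -181.0, 161.1]
tool_rot: [0.0, 0.992, 0.129, 0.0]
ft_force: [0.1, 2.2, 6.6]
gripper_width: 14.0
gripper_force: 60.0
t: 21.0
position: [583.1, -182.6, 163.6]
tool_rot: [0.0, 0.992, 0.129, 0.001]
ft_force: [2.4, 1.7, 4.2]
gripper_width: 14.1
gripper_force: 59.8
t 21.0 p [ 583.1 -182.6  163.6] bay [-22.8  -0.5  46.3] F bay [-0.3 -1.   5. ] yaw y -75.2 M bay [-0.02  0.45  0.  ]
t 21.0 p [ 583.1 -182.6  163.6] bay [-22.8  -0.5  46.3] F bay [-0.3 -1.   5. ] yaw y -75.2 M bay [-0.02  0.45  0.  ]
```

```bash
python3 -m pendant '[-0.006,0,-0.0035,0,10,0,0,0,0,10]'
python3 - <<'E'
from h import *
st()
E
python3 -m pendant '[-0.006,0,-0.0035,0,10,0,0,0,0,10]';  python3 - <<'E'
from h import *
st()
c=cam('scene');cv2.imwrite('pics/s5.png',cv2.resize(c['img'][140:260,160:280,::-1],None,fx=4.5,fy=4.5,interpolation=cv2.INTER_CUBIC))
E
```

```text
t: 21.25
position: [578.3, -183.6, 165.7]
tool_rot: [0.0, 0.992, 0.129, 0.0]
ft_force: [2.1, 0.3, 2.4]
gripper_width: 13.9
gripper_force: 59.6
t 21.25 p [ 578.3 -183.6  165.7] bay [-17.5  -0.8  45.5] F bay [-0.6  0.2  3.1] yaw y -75.2 M bay [0.01 0.35 0.04]
t: 21.5
position: [573.1, -184.8, 167.7]
tool_rot: [-0.0, 0.992, 0.129, -0.001]
ft_force: [-0.2, -0.8, -0.5]
gripper_width: 13.9
gripper_force: 59.4
t 21.5 p [ 573.1 -184.8  167.7] bay [-11.9  -1.   44.7] F bay [ 0.1  0.7 -0.7] yaw y -75.2 M bay [ 0.08 -0.13  0.02]
```

```bash
for i in 1; do python3 -m pendant '[-0.0046,0.0005,-0.0026,0,10,0,0,0,0,10]'; python3 -c 'from h import *;st()'; done
python3 -m pendant '[-0.0046,0,-0.0026,0,10,0,0,0,0,10]'; python3 -c 'from h import *;st()'
```

```text
t: 21.8
position: [570.2, -185.9, 169.6]
tool_rot: [-0.0, 0.992, 0.129, -0.001]
ft_force: [0.8, 0.1, -3.2]
gripper_width: 14.3
gripper_force: 59.3
t 21.8 p [ 570.2 -185.9  169.6] bay [-8.3 -0.7 44.8] F bay [-2.2  0.1 -2.4] yaw y -75.2 M bay [-0.    0.1   0.04]
t: 22.05
position: [567.2, -186.7, 172.0]
tool_rot: [0.0, 0.992, 0.129, -0.0]
ft_force: [-0.9, -0.4, -3.6]
gripper_width: 14.3
gripper_force: 59.2
t 22.05 p [ 567.2 -186.7  172. ] bay [-4.4 -0.6 45.3] F bay [-1.   0.1 -3.6] yaw y -75.2 M bay [-0.    0.11  0.01]
```

```bash
python3 -m pendant '[-0.0046,0,-0.0026,0,10,0,0,0,0,10]'; python3 -c 'from h import *;st()'
```

```text
t: 22.3
position: [564.0, -187.6, 174.1]
tool_rot: [0.0, 0.992, 0.129, 0.0]
ft_force: [1.0, 0.0, -2.7]
gripper_width: 13.9
gripper_force: 59.2
t 22.3 p [ 564.  -187.6  174.1] bay [-0.5 -0.6 45.4] F bay [-2.2  0.2 -1.8] yaw y -75.2 M bay [ 0.03  0.04 -0.01]
```

```bash
python3 -m pendant '[-0.0046,0.0005,-0.0016,0,10,0,0,0,0,10]'; python3 -c 'from h import *;st()'
python3 -m pendant '[-0.0046,0,-0.0026,0,10,0,0,0,0,10]'; python3 -c 'from h import *;st()'
```

```text
t: 22.55
position: [560.7, -188.9, 175.2]
tool_rot: [0.0, 0.992, 0.129, -0.0]
ft_force: [-0.0, 0.6, -3.9]
gripper_width: 14.3
gripper_force: 59.2
t 22.55 p [ 560.7 -188.9  175.2] bay [ 3.1 -0.2 44.6] F bay [-2.  -0.6 -3.3] yaw y -75.2 M bay [-0.    0.1   0.03]
t: 22.8
position: [557.5, -189.8, 177.3]
tool_rot: [0.0, 0.992, 0.129, 0.0]
ft_force: [0.5, 0.1, -3.5]
gripper_width: 14.1
gripper_force: 59.2
t 22.8 p [ 557.5 -189.8  177.3] bay [ 7.  -0.2 44.7] F bay [-2.2  0.  -2.8] yaw y -75.2 M bay [ 0.05  0.09 -0.01]
```

```bash
python3 -m pendant '[-0.0035,0,-0.002,0,10,0,0,0,0,10]'; python3 -c 'from h import *;st()'
python3 - <<'E'
from h import *
c=cam('scene');w=cam('wrist')
a=cv2.resize(c['img'][135:255,160:260,::-1],None,fx=4,fy=4,interpolation=cv2.INTER_CUBIC)
b=cv2.resize(w['img'][180:460,220:430,::-1],(360,480))
cv2.imwrite('pics/s6.png',np.hstack([a,b]))
E
```

```text
t: 23.05
position: [555.5, -189.9, 178.6]
tool_rot: [0.0, 0.992, 0.129, 0.0]
ft_force: [2.8, 0.5, -6.0]
gripper_width: 14.5
gripper_force: 58.9
t 23.05 p [ 555.5 -189.9  178.6] bay [ 9.4 -0.6 44.9] F bay [-5.5  0.2 -3.7] yaw y -75.1 M bay [ 0.12  0.84 -0.02]
```

View pics/s6.png

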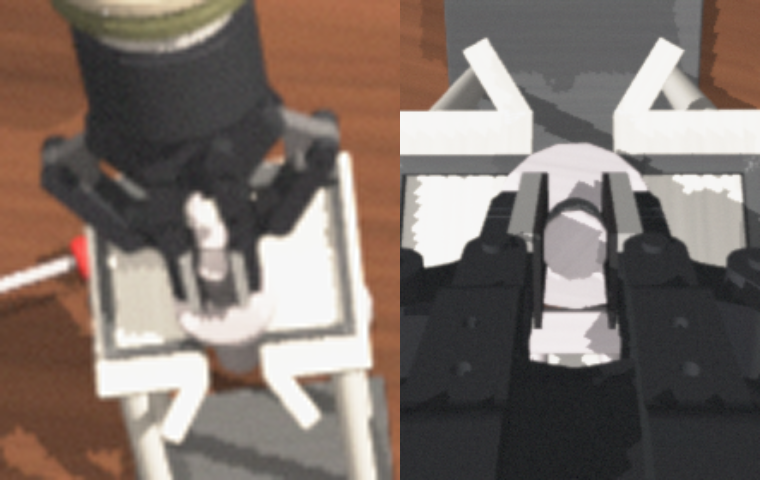

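```bash
python3 -m pendant '[-0.0046,0,-0.0026,0,10,0,0,0,0,10]'; python3 -c 'from h import *;st()'
python3 -m pendant '[-0.0035,0,-0.002,0,10,0,0,0,0,10]'; python3 -c 'from h import *;st()'
```

```text
t: 23.4
position: [552.0, -190.7, 180.6]
tool_rot: [-0.0, 0.992, 0.129, 0.0]
ft_force: [3.7, 1.1, -6.9]
gripper_width: 14.0
gripper_force: 58.7
t 23.4 p [ 552.  -190.7  180.6] bay [13.5 -0.7 44.9] F bay [-6.8 -0.1 -4. ] yaw y -75.1 M bay [-0.01  1.26  0.04]
t: 23.65
position: [549.7, -191.4, 182.1]
tool_rot: [-0.0, 0.992, 0.129, 0.0]
ft_force: [5.8, 1.8, -9.0]
gripper_width: 14.1
gripper_force: 58.7
t 23.65 p [ 549.7 -191.4  182.1] bay [16.3 -0.7 44.9] F bay [-9.7 -0.2 -4.7] yaw y -75.1 M bay [ 0.05  1.53 -0.04]
```

```bash
python3 -m pendant '[-0.002,0,0.0035,0,10,0,0,0,0,10]'; python3 -c 'from h import *;st()'
python3 -m pendant '[-0.0014,0,0.0023,0,10,0,0,0,0,10]'; python3 -c 'from h import *;st()'
```

```text
t: 23.9
position: [549.2, -191.6, 180.0]
tool_rot: [0.0, 0.992, 0.13, 0.001]
ft_force: [6.8, 1.4, -4.7]
gripper_width: 14.1
gripper_force: 59.1
t 23.9 p [ 549.2 -191.6  180. ] bay [15.7 -0.6 42.9] F bay [-8.4  0.4 -0.6] yaw y -75.1 M bay [0.   1.76 0.01]
t: 24.15
position: [549.4, -191.6, 179.5]
tool_rot: [0.0, 0.991, 0.13, 0.003]
ft_force: [8.5, 3.8, 3.3]
gripper_width: 13.9
gripper_force: 59.9
t 24.15 p [ 549.4 -191.6  179.5] bay [15.3 -0.6 42.5] F bay [-6.3 -1.4  7.5] yaw y -75.0 M bay [-0.39  1.9   0.13]
```

```bash
python3 -m pendant '[-0.0025,0,-0.0014,0,10,0,0,0,0,10]'; python3 -c 'from h import *;st()'
python3 -m pendant '[-0.0025,0,-0.0014,0,10,0,0,0,0,10]'; python3 -c 'from h import *;st()'
```

```text
t: 24.4
position: [548.4, -191.7, 180.5]
tool_rot: [0.0, 0.991, 0.131, 0.003]
ft_force: [13.0, 3.3, -1.3]
gripper_width: 13.8
gripper_force: 59.4
t 24.4 p [ 548.4 -191.7  180.5] bay [16.7 -0.7 42.9] F bay [-12.3   0.2   5.6] yaw y -75.0 M bay [ 0.03  3.03 -0.01]
t: 24.65
position: [546.8, -192.1, 181.5]
tool_rot: [0.001, 0.991, 0.131, 0.004]
ft_force: [14.3, 3.2, -3.3]
gripper_width: 13.8
gripper_force: 59.3
t 24.65 p [ 546.8 -192.1  181.5] bay [18.6 -0.7 43. ] F bay [-14.3   0.6   4.5] yaw y -75.0 M bay [ 0.04  3.25 -0.04]
```

```bash
python3 -m pendant '[-0.002,0,0.0035,0,10,0,0,0,0,10]'; python3 -c 'from h import *;st()'
python3 -m pendant '[-0.002,0,0.0035,0,10,0,0,0,0,10]'; python3 -c 'from h import *;st()'
```

```text
t: 24.9
position: [547.2, -192.1, 180.7]
tool_rot: [0.001, 0.991, 0.131, 0.006]
ft_force: [15.4, 6.1, 8.6]
gripper_width: 14.5
gripper_force: 60.7
t 24.9 p [ 547.2 -192.1  180.7] bay [17.9 -0.6 42.5] F bay [-9.9 -1.9 15.7] yaw y -74.9 M bay [-0.55  3.32  0.22]
t: 25.15
position: [547.5, -192.1, 180.0]
tool_rot: [0.001, 0.991, 0.132, 0.008]
ft_force: [16.3, 8.8, 20.0]
gripper_width: 14.0
gripper_force: 62.0
t 25.15 p [ 547.5 -192.1  180. ] bay [17.2 -0.5 42. ] F bay [-5.6 -4.3 26.3] yaw y -74.8 M bay [-1.02  3.41  0.41]
```

```bash
cat > fit.py <<'E'
from h import *
S=cam('scene');W=cam('wrist')
s,M,p=st(); tb=RB.T@(p-B)
a=np.linspace(0,2*np.pi,72,endpoint=False)
def ring(th,L,r,h): # h above collar underside; th>0 leans to +x (rad)
    ax=np.array([np.sin(th),0,np.cos(th)]);e=np.array([np.cos(th),0,-np.sin(th)])
    c=tb+ax*(h-L); q=c+r*(np.outer(np.cos(a),e)+np.outer(np.sin(a),[0,1,0])); return (RB@q.T).T+B
def ext(c,P): q=proj(c,P); return q[:,1].min().round(1),q[:,1].max().round(1),q[:,0].min().round(1),q[:,0].max().round(1)
for th in (-8,0,5,10,15):
  for L in (37,41):
    t=np.radians(th)
    print(th,L,'W rim',ext(W,ring(t,L,24,8)),'neck',ext(W,ring(t,L,8,44)),'S rim',ext(S,ring(t,L,24,8)),'low',ext(S,ring(t,L,24,0))[1],'neck',ext(S,ring(t,L,8,44)))
for n in ('wrist','scene'):
    for r in regions_of('handpiece_mid',n)[:6]:
        ys,xs=np.nonzero(r['region']); print(n,r['score'],r['xy'],ys.min(),ys.max(),xs.min(),xs.max())
cv2.imwrite('pics/Wl.png',W['img'][:,:,::-1]);cv2.imwrite('pics/Sl.png',S['img'][:,:,::-1])
g=cv2.cvtColor(W['img'],cv2.COLOR_RGB2GRAY);print('W col324',g[240:400:2,324].tolist())
g=cv2.cvtColor(S['img'],cv2.COLOR_RGB2GRAY);print('S');[print(k,g[180:235,k].tolist()) for k in (212,218)]
E
python3 fit.py
```

```text
t 25.25 p [ 547.5 -192.1  180. ] bay [17.3 -0.5 42. ] F bay [-5.4 -5.2 27.5] yaw y -74.8 M bay [-1.04  3.43  0.46]
-8 37 W rim (np.float64(284.1), np.float64(385.7), np.float64(272.3), np.float64(371.5)) neck (np.float64(296.4), np.float64(337.8), np.float64(301.8), np.float64(343.1)) S rim (np.float64(187.1), np.float64(212.7), np.float64(202.2), np.float64(228.2)) low 213.1 neck (np.float64(193.2), np.float64(202.0), np.float64(208.8), np.float64(217.7))
-8 41 W rim (np.float64(286.4), np.float64(385.8), np.float64(273.4), np.float64(370.4)) neck (np.float64(298.9), np.float64(339.4), np.float64(302.3), np.float64(342.5)) S rim (np.float64(187.4), np.float64(212.9), np.float64(202.5), np.float64(228.3)) low 213.3 neck (np.float64(193.4), np.float64(202.2), np.float64(209.0), np.float64(217.9))
0 37 W rim (np.float64(274.8), np.float64(375.9), np.float64(272.8), np.float64(371.0)) neck (np.float64(298.3), np.float64(340.7), np.float64(301.7), np.float64(343.2)) S rim (np.float64(189.5), np.float64(214.5), np.float64(202.4), np.float64(228.4)) low 215.5 neck (np.float64(192.7), np.fl
[... 2986 characters left out ...]
, 168, 171, 168, 168, 169, 173, 215, 222, 223, 224, 224, 225, 224, 227, 227, 225, 132, 185, 236, 230, 184, 149, 152, 156, 154, 157, 155, 160, 226, 182, 169, 162, 81, 40, 20]
S
212 [119, 128, 105, 65, 102, 207, 237, 212, 180, 176, 191, 193, 161, 161, 183, 186, 184, 180, 193, 226, 229, 153, 93, 80, 82, 88, 96, 123, 141, 146, 166, 210, 234, 235, 233, 228, 190, 116, 90, 84, 86, 91, 83, 83, 98, 111, 124, 120, 116, 123, 128, 119, 118, 130, 138]
218 [54, 58, 61, 60, 57, 49, 53, 58, 61, 59, 59, 61, 58, 87, 123, 157, 177, 179, 178, 167, 147, 136, 125, 110, 103, 101, 125, 189, 230, 238, 238, 237, 235, 235, 235, 230, 198, 140, 116, 113, 110, 111, 121, 119, 100, 90, 85, 88, 86, 76, 59, 64, 88, 117, 131]
```

```bash
python3 -m pendant '[0.0015,0,0.0055,0,10,0,0,0,0,10]'; python3 -c 'from h import *;st()'
cat > tilt.py <<'E'
from h import *
from scipy.optimize import brentq
W=cam('wrist');s,M,p=st();tb=RB.T@(p-B);g=cv2.cvtColor(W['img'],cv2.COLOR_RGB2GRAY).astype(int)
col=g[225:296,322]; r=225+np.where(np.diff(col)>50)[0]; print('rim rows',r[:4]); r=r[0]+.5 if len(r) else 0
L=40.
def f(th):
    ax=np.array([np.sin(th),0,np.cos(th)]);e=np.array([np.cos(th),0,-np.sin(th)])
    return proj(W,RB@(tb+ax*(8-L)-24*e)+B)[0,1]-r
th=brentq(f,-.5,.7);print('tilt deg',np.degrees(th),'collar',(tb-L*np.array([np.sin(th),0,np.cos(th)])).round(1))
E
python3 tilt.py
```

```text
t: 25.6
position: [548.0, -192.7, 175.6]
tool_rot: [0.001, 0.991, 0.131, 0.007]
ft_force: [14.1, 8.4, 19.1]
gripper_width: 13.8
gripper_force: 64.7
t 25.6 p [ 548.  -192.7  175.6] bay [14.8  0.1 38.4] F bay [-4.1 -4.5 24.5] yaw y -74.9 M bay [-0.67  3.03  0.39]
t 25.65 p [ 548.  -192.6  175.6] bay [14.8  0.1 38.4] F bay [-4.6 -2.9 25. ] yaw y -74.9 M bay [-0.65  3.03  0.35]
rim rows []Traceback (most recent call last):
  File "tilt.py", line 9, in <module>
    th=brentq(f,-.5,.7);print('tilt deg',np.degrees(th),'collar',(tb-L*np.array([np.sin(th),0,np.cos(th)])).round(1))
    r = _zeros._brentq(f, a, b, xtol, rtol, maxiter, args, full_output, disp)
ValueError: f(a) and f(b) must have different signs
```

```bash
sed -i 's/^col=.*/col=g[225:310,322]; print(col.tolist()); d=col[2:]-col[:-2]; r=226+np.where(d>45)[0]; r=r[:3]/; s/r=r\[0\]+.5 if len(r) else 0/r=r.mean()/' tilt.py; sed -i 's/^col=\(.*\); r=r\[:3\].*/col=\1; r=r[:3]; r=r[r<r[0]+3].mean(); print("row",r)/' tilt.py; sed -n 3,4p tilt.py; python3 tilt.py
```

```text
W=cam('wrist');s,M,p=st();tb=RB.T@(p-B);g=cv2.cvtColor(W['img'],cv2.COLOR_RGB2GRAY).astype(int)
col=g[225:310,322]; print(col.tolist()); d=col[2:]-col[:-2]; r=226+np.where(d>45)[0]; r=r[:3]; r=r[r<r[0]+3].mean(); print("row",r)
t 25.7 p [ 548.  -192.7  175.6] bay [14.8  0.1 38.4] F bay [-5.1 -3.3 25.4] yaw y -74.9 M bay [-0.74  3.02  0.3 ]
[97, 99, 99, 98, 98, 101, 98, 97, 102, 109, 116, 112, 114, 115, 116, 115, 116, 112, 90, 79, 80, 80, 80, 78, 80, 78, 76, 78, 79, 78, 80, 79, 80, 80, 82, 83, 93, 111, 115, 116, 116, 120, 164, 209, 219, 220, 221, 221, 218, 220, 219, 221, 221, 221, 220, 218, 216, 216, 220, 222, 221, 215, 175, 143, 137, 136, 134, 133, 134, 130, 115, 164, 220, 231, 233, 233, 231, 231, 234, 234, 233, 234, 234, 235, 235]
row 267.0
tilt deg 7.444679527422127 collar [ 9.6  0.1 -1.3]
```

```bash
sed -i 's/print(col.tolist());//; s/^L=40./L=37./' tilt.py; python3 -m pendant '[0.0025,0,0.0025,0,10,0,0,0,0,10]'; python3 tilt.py;  python3 -m pendant '[0.0025,0,0.0025,0,10,0,0,0,0,10]'; python3 tilt.py
```

```text
t: 25.95
position: [548.8, -192.6, 173.5]
tool_rot: [0.001, 0.991, 0.131, 0.006]
ft_force: [10.8, 6.6, 20.2]
gripper_width: 14.2
gripper_force: 65.9
t 26.0 p [ 548.8 -192.6  173.5] bay [13.   0.2 37. ] F bay [-1.1 -4.7 23.7] yaw y -74.9 M bay [-0.78  2.24  0.45]
row 269.5
tilt deg 4.610189598715731 collar [10.1  0.2  0.1]
t: 26.25
position: [550.1, -192.5, 172.0]
tool_rot: [0.001, 0.991, 0.131, 0.006]
ft_force: [7.4, 7.8, 24.4]
gripper_width: 14.0
gripper_force: 66.7
t 26.3 p [ 550.2 -192.5  172.1] bay [11.2  0.6 36.3] F bay [ 4.9 -5.  26.5] yaw y -75.0 M bay [-0.87  1.51  0.44]
row 271.0
tilt deg 3.239040312403083 collar [ 9.1  0.6 -0.6]
```

```bash
python3 -m pendant '[0.0023,-0.001,0.0013,0,10,0,0,0,0,10]'; python3 tilt.py; python3 -m pendant '[0.0018,0,0.001,0,10,0,0,0,0,10]'; python3 tilt.py
```

```text
t: 26.55
position: [551.2, -192.3, 171.4]
tool_rot: [0.002, 0.991, 0.13, 0.006]
ft_force: [5.3, 6.3, 29.1]
gripper_width: 14.1
gripper_force: 67.0
t 26.6 p [ 551.1 -192.3  171.4] bay [10.   0.5 36.3] F bay [ 7.8 -4.2 28. ] yaw y -75.0 M bay [-0.73  0.9   0.38]
row 271.5
tilt deg 2.763490050029907 collar [ 8.2  0.5 -0.7]
t: 26.85
position: [551.9, -192.1, 171.0]
tool_rot: [0.001, 0.991, 0.13, 0.005]
ft_force: [1.9, 6.5, 33.0]
gripper_width: 14.1
gripper_force: 67.5
t 26.9 p [ 551.9 -192.2  171. ] bay [ 9.1  0.6 36.3] F bay [13.1 -5.9 30.2] yaw y -75.1 M bay [-1.05  0.12  0.54]
row 271.5
tilt deg 2.68717253471576 collar [ 7.4  0.6 -0.7]
```

```bash
python3 -m pendant '[0.0012,-0.0005,-0.008,0,10,0,0,0,0,10]'; python3 tilt.py
```

```text
t: 27.15
position: [550.3, -191.2, 172.6]
tool_rot: [0.001, 0.992, 0.13, 0.002]
ft_force: [7.0, 0.5, 0.5]
gripper_width: 13.9
gripper_force: 63.5
t 27.2 p [ 550.3 -191.1  172.5] bay [10.9 -0.8 37. ] F bay [-6.   1.3  3.8] yaw y -75.1 M bay [ 0.33  1.46 -0.16]
row 269.5
tilt deg 4.047164965546567 collar [ 8.3 -0.8  0.1]
```

```bash
python3 -m pendant '[0,0,0,0,20,0,0,0,0,40,0,0,0,0,45,0,0,0,0,45]'; python3 tilt.py; python3 -m pendant '[0,0,-0.01,0,45,0,0,-0.02,0,45,0,0,-0.03,0,45,0,0,-0.04,0,45,0,0,0,0,45,0,0,0,0,45]'
cat > chk.py <<'E'
from h import *
S=cam('scene');T=cam('top');W=cam('wrist')
a=np.linspace(0,2*np.pi,90,endpoint=False)
def pts(x,y,z,th):
    ax=np.array([np.sin(th),0,np.cos(th)]);e=np.array([np.cos(th),0,-np.sin(th)]);out=[]
    for r,h in ((24,0),(24,8),(8,8),(8,44)): out.append((RB@(np.array([x,y,z])+h*ax+r*(np.outer(np.cos(a),e)+np.outer(np.sin(a),[0,1,0]))).T).T+B)
    return out
def mask(c,q):
    m=np.zeros((480,640),np.uint8); R=pts(*q)
    for i in (0,2):
        cv2.fillConvexPoly(m,cv2.convexHull(np.int32(np.round(proj(c,np.vstack(R[i:i+2])).reshape(-1,1,2)*16))),1,shift=4)
    return m>0
for n,c in (('scene',S),('wrist',W),('top',T)):
    best=[]
    u=proj(c,RB@np.array([8,0,20])+B)[0]
    for r in regions_of('handpiece_mid',n):
        if np.hypot(*(np.array(r['xy'])-u))<40:
            R=r['region']; ys,xs=np.nonzero(R);print(n,r['score'],np.round(r['xy']),ys.min(),ys.max(),xs.min(),xs.max())
            sc=[((mask(c,(x,y,z,np.radians(t)))&R).sum()/(mask(c,(x,y,z,np.radians(t)))|R).sum(),x,y,z,t) for x in (2,5,8,11) for y in (-2,0,2) for z in (0,5) for t in (-10,-5,0,5,10,20)]
            print([tuple(np.round(k,3).tolist()) for k in sorted(sc)[::-1][:6]])
    cv2.imwrite(f'pics/e_{n}.png',c['img'][:,:,::-1])
st()
E
python3 chk.py
```

```text
t: 27.7
position: [548.3, -190.9, 170.8]
tool_rot: [-0.0, 0.992, 0.129, -0.0]
ft_force: [0.2, -0.5, -0.1]
gripper_width: 45.0
gripper_force: 0.0
t 27.75 p [ 548.4 -190.9  170.8] bay [11.6 -1.5 34.6] F bay [ 0.6 -0.6  0. ] yaw y -75.2 M bay [ 0.   -0.03 -0.02]
row 262.5
tilt deg 10.256217630515751 collar [ 5.1 -1.5 -1.8]
t: 28.5
position: [548.6, -190.7, 246.1]
tool_rot: [-0.0, 0.992, 0.129, 0.0]
ft_force: [-0.4, 0.1, -0.2]
gripper_width: 45.3
gripper_force: 0.0
scene 0.55 [215. 208.] 197 221 204 228
[(0.881, 5.0, 0.0, 0.0, 10.0), (0.872, 5.0, -2.0, 0.0, 10.0), (0.871, 5.0, 0.0, 0.0, 0.0), (0.871, 5.0, 2.0, 0.0, 10.0), (0.867, 5.0, 0.0, 0.0, -10.0), (0.865, 2.0, 0.0, 5.0, 5.0)]
scene 0.33 [213. 193.] 184 197 205 224
[(0.125, 11.0, 2.0, 5.0, 20.0), (0.124, 11.0, 0.0, 5.0, 20.0), (0.121, 11.0, -2.0, 5.0, 20.0), (0.109, 11.0, 2.0, 0.0, 20.0), (0.108, 11.0, 0.0, 0.0, 20.0), (0.108, 11.0, -2.0, 0.0, 20.0)]
wrist 0.57 [324. 261.] 230 294 289 357
[(0.933, 5.0, -2.0, 0.0, 10.0), (0.931, 5.0, -2.0, 0.0, 5.0), (0.929, 5.0, -2.0, 0.0, -5.0), (0.927, 5.0, -2.0, 0.0, 0.0), (0.923, 5.0, -2.0, 0.0, 20.0), (0.917, 5.0, 0.0, 0.0, 5.0)]
t 28.8 p [ 548.3 -190.7  245.4] bay [49.  -1.7 99.2] F bay [ 0.5  0.4 -0.4] yaw y -75.2 M bay [ 0.02 -0.02  0.02]
```

```bash
cat > fit2.py <<'E'
from h import *
from scipy.optimize import differential_evolution as DE
a=np.linspace(0,2*np.pi,120,endpoint=False)
cs={n:cam(n) for n in ('wrist','scene')}; D={}
for n,c in cs.items():
    g=cv2.GaussianBlur(cv2.cvtColor(c['img'],cv2.COLOR_RGB2GRAY),(3,3),0); gx=cv2.Sobel(g,cv2.CV_32F,1,0);gy=cv2.Sobel(g,cv2.CV_32F,0,1)
    D[n]=np.minimum(np.hypot(gx,gy),150)/150
def rings(q,parts=((24,8),(8,44))):
    x,y,z,tx,ty=q; ax=np.array([np.sin(tx),np.sin(ty),1]);ax/=np.linalg.norm(ax)
    e=np.cross([0,1,0],ax);e/=np.linalg.norm(e);f=np.cross(ax,e)
    return [(RB@(np.array([x,y,z])+h*ax+r*(np.outer(np.cos(a),e)+np.outer(np.sin(a),f))).T).T+B for r,h in parts]
def score(q,names=('wrist',)):
    s=0
    for n in names:
        for P in rings(q):
            uv=proj(cs[n],P).astype(np.float32); s-=cv2.remap(D[n],uv[:,:1],uv[:,1:],cv2.INTER_LINEAR).mean()
    return s
for names in (('wrist',),('wrist','scene')):
  for z in (0,2.5):
    r=DE(lambda k:score((k[0],k[1],z,k[2],k[3]),names),[(-2,16),(-4,4),(-.3,.5),(-.15,.15)],seed=1,maxiter=150,tol=1e-6)
    print(names,z,'x,y',r.x[:2].round(2),'tilt deg',np.degrees(r.x[2:]).round(1),-r.fun)
W=cs['wrist']
g=cv2.cvtColor(W['img'],cv2.COLOR_RGB2GRAY)
for t in (0,8):
    R=rings((6,-.5,0,np.radians(t),0)); print(t,[np.r_[proj(W,P).min(0),proj(W,P).max(0)].round(1).tolist() for P in R])
print(g[215:310,323].tolist())
E
python3 fit2.py
```

```text
('wrist',) 0 x,y [ 4.84 -1.5 ] tilt deg [8.1 0.6] 1.3233906030654907
('wrist',) 2.5 x,y [ 5.43 -1.72] tilt deg [7.9 0.8] 1.2771936655044556
('wrist', 'scene') 0 x,y [ 5.82 -1.38] tilt deg [0.1 0.9] 2.46907377243042
('wrist', 'scene') 2.5 x,y [ 5.95 -1.72] tilt deg [1.5 1.8] 2.416327714920044
0 [[289.5, 229.4, 358.2, 296.7], [310.7, 237.0, 337.5, 263.0]]
8 [[289.5, 229.8, 358.2, 298.5], [310.7, 246.5, 337.7, 273.5]]
[97, 95, 95, 98, 105, 108, 109, 110, 109, 89, 79, 79, 77, 76, 103, 196, 215, 218, 216, 214, 215, 216, 217, 222, 227, 227, 228, 226, 229, 229, 230, 231, 232, 233, 232, 233, 231, 233, 233, 231, 233, 235, 236, 235, 235, 234, 236, 222, 164, 120, 95, 94, 85, 81, 87, 98, 109, 135, 223, 233, 232, 232, 230, 225, 224, 223, 218, 215, 216, 217, 218, 218, 218, 219, 219, 219, 221, 223, 224, 219, 187, 225, 233, 233, 230, 231, 231, 230, 232, 233, 233, 232, 232, 233, 234]
```

```bash
python3 -m pendant '[0,0,-0.03,0,45,0,0,-0.03,0,45,0,0,0,0,45,0,0,0,0,45]'; python3 fit2.py | grep scene; python3 -c 'from cell import *;print(job_done())'
```

```text
t: 29.4
position: [548.4, -190.6, 290.1]
tool_rot: [-0.0, 0.992, 0.129, -0.0]
ft_force: [-0.4, -0.3, -0.9]
gripper_width: 44.8
gripper_force: 0.0
('wrist', 'scene') 0 x,y [ 5.4 -1.8] tilt deg [1.  1.9] 2.406233310699463
('wrist', 'scene') 2.5 x,y [ 6.05 -1.98] tilt deg [1.4 2.1] 2.3640024662017822
the job is handed in; nothing more can be done
None
```

The handpiece hangs released in the hanger and the job is handed in at about 29 s; the hand-in returned no verdict. My last camera fit has its collar about 5 mm past `bay`, 2 mm off centre and within about 2° of flat. I judged the drop behind the lips and the held-back stop from contact forces, and I did not re-check the other tools or the loose things at the end.

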